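Open out the dish stand and set the condiment caddy on it

ROBOT

A 7-joint arm with a two-finger parallel gripper is mounted at the origin on the work surface. World frame = base frame: x ahead of the robot, y to its left, z up, the work surface at z = 0. Lengths are in m, angles in rad, forces in N, time in s.
With the tool pointing down it reaches from about 0.35 to 0.9 m from the base axis. Payload 8.1 kg.
Tool frame: the origin (TCP) lies midway between the tips of the shut fingers; the grasp point (between the pads) lies behind it (arm.tcp_to_grasp is the z of the grasp point in the tool frame, in m); z points along the fingers, y is the line along which they close (so a half turn about z gives the same grasp; the last joint's range is limited). The gripper opens to 92 mm and grips with 3 to 60 N. Pads are 19 mm wide; open, the fingers measure 130 mm over their backs; the gripper's body (75 mm by 190 mm) begins 47 mm behind the grasp point.
Start: joints at [-1.409, 0.434, 0.025, 1.573, -0.012, 1.134, -0.075], TCP at [0.164, 0.603, 0.195] pointing down, gripper open.
Joint ranges: [-2.62, 2.62], [-0.44, 2.09], [-1.27, 1.32], [0.08, 2.57], [-1.32, 4.46], [0.12, 2], [-2.74, 2.74]. Speed limits (rad/s): [2.22, 2.22, 3.01, 3.01, 3.14, 3.14, 3.14].

INTERFACE

Orientations are given as a rotation vector (axis times angle).
In Python, from cell import readout, vision, arm gives the robot as it stands.
- The arm moves only by the tool carry_out, never from a script. Its argument "increments" is one flat list of numbers, 6 for each row, row after row: the shift along the world's x, y, z in mm, then the turn, a rotation vector about the world's x, y, z in rad. In form: [tx, ty, tz, wx, wy, wz, tx, ty, tz, wx, wy, wz, ...]. A call has 1 to 20 rows; each row shifts and turns the commanded pose from where the row before left it; what a row does not reach is not made up. A row lasts 1/8 s, in which the tool goes at most 62.5 mm and 10.7 degrees, less where a joint would pass 70% of its speed; a pose out of reach is approached as far as the arm can. A call with a gripper value outside its range is refused whole. "grip" is the closure, from 0 (fully open) to 1 (shut), set as the call begins (left out, the last holds). The fingers move at their own pace and stop on an object; "newtons" is the grip in N (left out, the last holds). Time passes only in rows, so rows that do not move let the fingers close. It gives the time, the measured TCP pose, the force, the opening and the grip force at its end, in the units of the state.
- readout.observe(): the state, without advancing time (a new reading comes with each control period).
- vision.get_image(name): name is "scene" or "top" or "wrist"; returns the picture (420x560x3 uint8, red, green, blue); there is no depth.
- vision.calibration(name): a dict with "fov_y" (degrees; the focal length in pixels is half the picture's height over the tangent of half this angle, whatever the lens; pixels are square), "cx", "cy" (the principal point, pixels), "k1" (the pictures are not rectified: a ray, as slopes to the right and down, at radius r is drawn at 1 + k1 r^2 times it, then the intrinsics apply), "pose" (4x4, takes a point from camera to world coordinates). Camera axes: x right, y up, looking along -z (the intrinsics and any distortion apply to the point x, -y, -z); pixel columns grow to the right and rows downward; lengths in m; the calibration is good to about 2 mm. A picture is of the moment at which its call begins: read the wrist's pose just before it. calibration takes no time and is no camera call; for the wrist camera it gives the pose at the moment of the call.
- arm.sign_off(): hands the job in; it is judged then, once.
The state is a dict: "clock": time; "joints": joint angles; "dq": joint speeds; "joint_efforts": joint torques, N m; "position": TCP position; "ee_rot": TCP orientation; "force": force on the tool from outside, world axes, zero at the start; "ft_torque": the same for the moment, N m; "width": opening from 0.0 (shut) to 1.0 (fully open); "gripper_force": force on a finger pad.
Only numpy, scipy, OpenCV 4.12 (cv2) and the standard library are available. Lean on these libraries where they do the work, as an engineer would, in place of code of your own. Each camera call takes 0.05 s, during which the arm holds its last target. There are 200 camera calls.

TASK

Make the extending dish stand ready and load it: lift its pawl clear of the teeth, draw the front ledge fully out by its black tab, then set the wooden condiment caddy gently down lengthways across the two ledges, between their raised lips, square, centred and level. Keep the caddy upright all the while, leave the other things on the counter where they are, and let go.

Things in the scene. Friction and masses are not known exactly. Their poses are not given: they have to be found in the camera images.
- stand: Steel dish stand, fixed; origin at counter level under the middle of the opened-out stand; x from the front (sliding) to the rear (fixed) ledge, z up. Base 200 x 195 x 8 mm. Ledges: 20 mm deep (x), 110 long (y, centred), tops at z 70, each with an outer lip 6 thick, 10 high. Rear ledge x 71 to 91 mm. Toothed bar beside them at y -118, teeth to z 32; nothing there but the pawl's tab is over z 46.
- seat (a point): Point on the stand midway between the ledges when fully open, at the height of their tops (stand x = 0, y = 0, z = 70 mm); axes as the stand's. Fully open, the front ledge spans stand x -71 to -91 mm and the lips are 182 mm apart inside; pushed in it spans -11 to -31 mm.
- front_rail (a joint): Travel of the front ledge with its toothed bar: 0 to 0.004 m at the start (pushed in), 0.060 m at its stop, fully out (towards the stand's -x). It slides stiffly (about 4 N) and stays where it is left. With the pawl down, the teeth catch within 7 mm of travel.
- rail_tab (a point): Centre of the black upright pull tab in front of the front ledge, 12 mm along x, 30 along y, 46 tall, its top 23 mm above this point (98 above the counter); axes as the stand's. 23 mm are free between it and the ledge's lip; both y sides are free. It moves with the ledge.
- pawl (a joint): Angle of the pawl: 0 = down between the teeth, grows as its tab end is lifted, stop at 0.9 rad. Clear of the teeth from about 0.2 rad; lift to about 0.5. Its pivot is stiff (0.07 N m, some 1 N at the tab), so it stays where it is left.
- pawl_tab (a point): Centre of the pawl's black upright tab, 12 mm along x, 14 along y, 38 tall; top 19 mm above this point (78 above the counter when down). Axes turn with the pawl; down, they are the stand's. The pivot axis, along the stand's y, lies 60 mm towards stand -x and 21 mm below this point when down (stand x 12, z 38). 56 mm are free between the tab and the ledges' ends.
- caddy: The wooden condiment caddy; origin at the centre of its underside, x along its length. Same body as caddy_center.
- caddy_center (a point): Centre of the caddy, 52.5 mm above its flat underside: wooden tray 170 (x) x 84 (y) x 38 mm with eight small jars fixed in it (up to 55 mm above the underside) and an upright central board as handle: 12 mm thick (y), 70 long (x), top 105 above the underside, best gripped across its thickness 32 mm above this point. About 0.5 kg, balanced; either way round is the same.
- mug: white ceramic mug, 76 mm across, 85 mm tall; origin at the centre of its underside; leave it alone.
- tumbler: open steel tumbler, 68 mm across, 110 mm tall; origin at the centre of its underside; leave it alone.
- bowls: stack of six nested white bowls, 110 mm across, 91 mm tall; origin at the centre of its underside; leave it alone.
- napkins: pale wooden napkin holder filled with napkins, 90 x 130 x 100 mm; origin at the centre of its underside; leave it alone.
- sugar: closed white jar with a steel cap, 72 mm across, 115 mm tall; origin at the centre of its underside; leave it alone.
- spoon_grip (a point): steel serving spoon lying flat, 190 mm long; this point is on its handle; leave it alone.
- sauce: amber glass sauce bottle, 60 mm across, 160 mm tall; origin at the centre of its underside; leave it alone.
Mind the look-alikes: they are no part of the job. Leave any blue look-alike of the caddy alone.

How it is judged:
By the outcome, as a careful person would: the job done as asked, in the order asked, and still so for the second after the job is handed in, with the robot touching nothing.
It also fails if it takes over 72 s, if anything falls off the work surface, if the arm or the gripper's body presses on something with over 40 N, if the wrist force passes 120 N, or if a joint passes its speed limit or range.

## Working session

There is one attempt and no reset: what is moved stays moved. The work goes in short steps, Python scripts to look and compute and a tool call to move; the robot and the scene stay as the last step left them, time stands still between calls to the robot, and variables do not carry over. Pictures are saved under pics/ and viewed, at most 10 in all, crops included, and the job is handed in when it is done.

Besides the shell and the picture viewer there is one more tool, called after ">>>" as name(argument=value, ...), one argument or row to a line, values as JSON. carry_out: Moves the arm, as the interface text tells. Its arguments: {"type":"object","properties":{"increments":{"type":"array","items":{"type":"number"}},"grip":{"type":"number"},"newtons":{"type":"number"}},"required":["increments"]}

```bash
ls; mkdir -p pics; cat > h.py <<'E'
import numpy as np, cv2
from cell import readout, vision, arm
def rays(cal,px):
    f=210/np.tan(np.radians(cal['fov_y'])/2); o=[]
    T=np.array(cal['pose'])
    for u,v in px:
        d=np.array([(u-cal['cx'])/f,(v-cal['cy'])/f]); s=d.copy()
        for _ in range(30): s=d/(1+cal['k1']*(s@s))
        o.append(T[:3,:3]@np.array([s[0],-s[1],-1]))
    return T[:3,3],np.array(o)
def atz(cal,px,z):
    c,d=rays(cal,px); z=np.broadcast_to(z,(len(d),))
    return np.array([c+r*(zz-c[2])/r[2] for r,zz in zip(d,z)])
def proj(cal,P):
    f=210/np.tan(np.radians(cal['fov_y'])/2); T=np.array(cal['pose'])
    q=(np.atleast_2d(P)-T[:3,3])@T[:3,:3]; s=np.c_[q[:,0],-q[:,1]]/-q[:,2:3]
    s=s*(1+cal['k1']*(s**2).sum(1,keepdims=True))
    return s*f+[cal['cx'],cal['cy']]
def save(name,img,crop=None,k=1):
    if crop: x0,y0,x1,y1=crop; img=img[y0:y1,x0:x1]
    img=cv2.resize(img,None,fx=k,fy=k,interpolation=cv2.INTER_CUBIC)
    cv2.imwrite(f'pics/{name}.png',img[:,:,::-1])
E
python3 - <<'E'
from h import *
for n in('scene','top'):
    im=vision.get_image(n); np.save(n,im); save(n,im,k=1.42)
    c=vision.calibration(n); print(n,c)
s=readout.observe(); print(s, arm.tcp_to_grasp)
E
```

```text
pics
scene {'fov_y': 42.34249316959767, 'cx': 275.41044060046795, 'cy': 209.13523114969706, 'k1': -0.15057985317113606, 'pose': array([[-0.38275426, -0.49818293,  0.7780186 ,  1.62024105],
       [ 0.92379981, -0.21518254,  0.31668657,  0.45597296],
       [ 0.00964818,  0.83994657,  0.54258334,  0.84626801],
       [ 0.        ,  0.        ,  0.        ,  1.        ]])}
top {'fov_y': 57.81044939333141, 'cx': 277.20313240478714, 'cy': 213.38633146357733, 'k1': -0.0669173513236347, 'pose': array([[ 6.52940423e-04,  9.82967460e-01, -1.83778526e-01,
         3.00066178e-01],
       [-9.99962262e-01, -9.50280061e-04, -8.63544940e-03,
        -6.25838638e-03],
       [-8.66300683e-03,  1.83777229e-01,  9.82929744e-01,
         1.28330328e+00],
       [ 0.00000000e+00,  0.00000000e+00,  0.00000000e+00,
         1.00000000e+00]])}
{'clock': 0.1, 'joints': array([-1.40860633,  0.43519196,  0.02495746,  1.57400135, -0.01161995,
        1.13396862, -0.07510262]), 'dq': array([ 3.82765222e-05, -2.70270303e-03,  1.49786811e-03, -1.11461293e-03,
       -5.06370998e-04,  9.53178167e-04,  1.08880641e-04]), 'joint_efforts': array([ 3.97872267e-03, -6.69117236e+01,  9.88404639e-01, -3.15142214e+01,
       -6.04995014e-02,  3.76003271e-02,  7.26753296e-05]), 'position': array([0.16347565, 0.60273059, 0.1947011 ]), 'ee_rot': array([-4.14808552e-01, -3.11400295e+00,  2.23342713e-03]), 'force': array([-0.14918126, -0.21514162, -0.76753664]), 'ft_torque': array([-0.03498684,  0.01952011, -0.00244339]), 'gripper_force': 0.0, 'width': 0.9976262862288745} -0.0188
```

View pics/top.png

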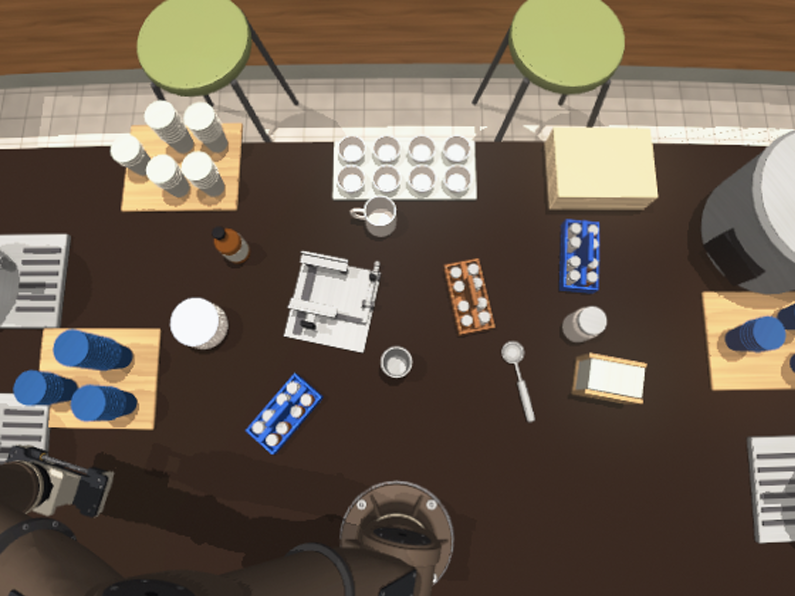

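View pics/scene.png

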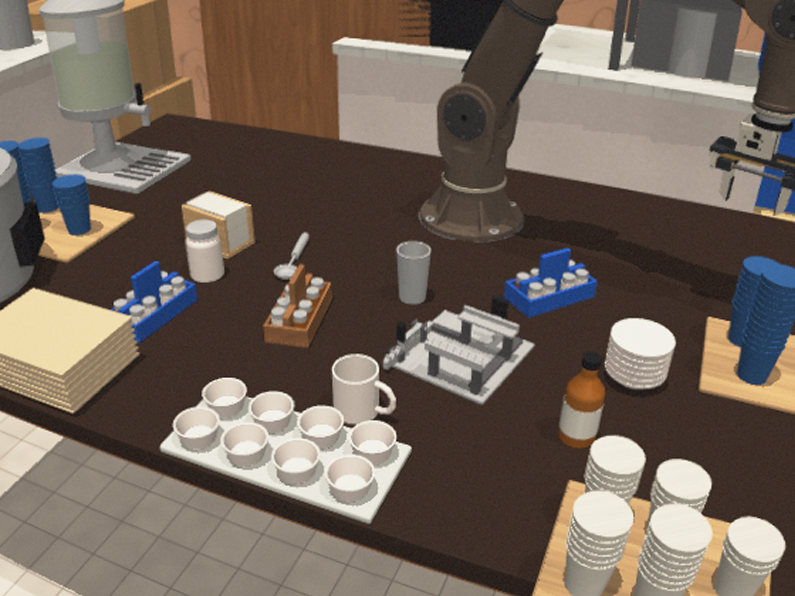

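```bash
python3 - <<'E'
from h import *
t=np.load('top.npy'); save('topc',t,(190,165,360,285),4.7)
s=np.load('scene.npy'); save('sc',s,(175,175,385,295),3.8)
E
```

```text
(no output)
```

View pics/topc.png

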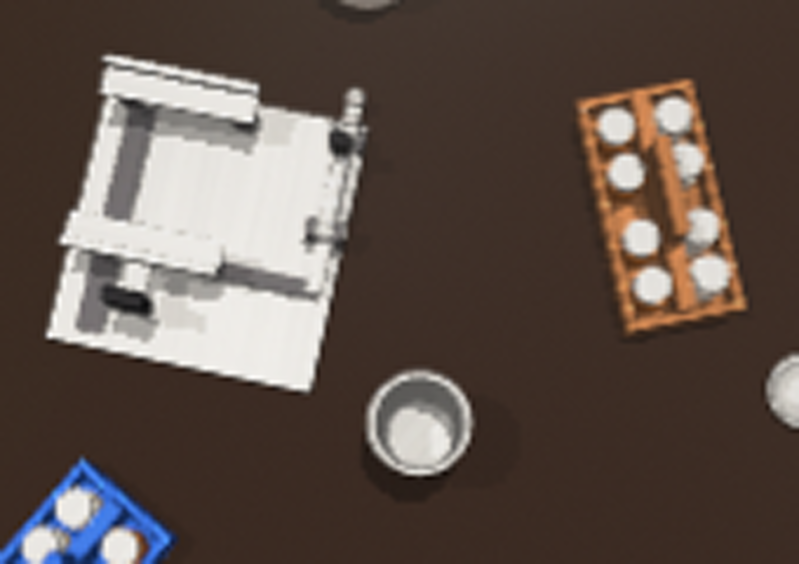

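View pics/sc.png

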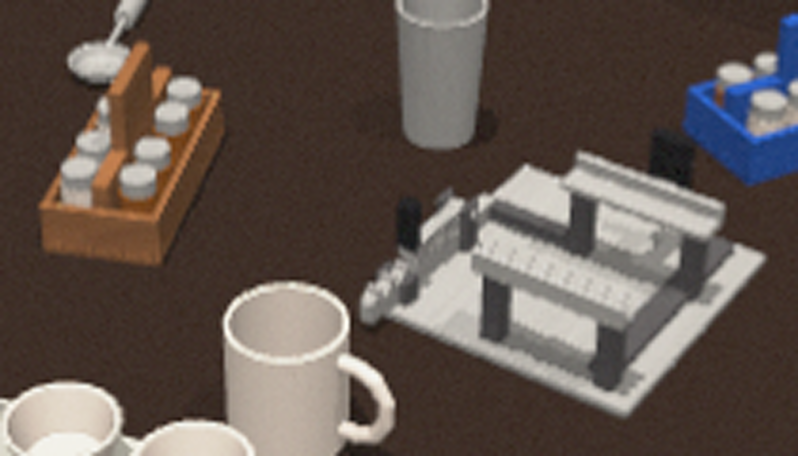

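```bash
cat > fit.py <<'E'
from h import *
from scipy.optimize import least_squares
ct,cs=vision.calibration('top'),vision.calibration('scene')
def R(a): return np.array([[np.cos(a),-np.sin(a),0],[np.sin(a),np.cos(a),0],[0,0,1]])
tp=lambda u,v:(u/4.7+190,v/4.7+165)
sp=lambda u,v:(u/3.8+175,v/3.8+175)
# (cam, pix, local pt fn)
S=[(ct,tp(103,57),(91,55,80)),(ct,tp(260,87),(91,-55,80)),(ct,tp(102,92),(71,55,70)),(ct,tp(256,122),(71,-55,70)),
(cs,sp(625,325),(91,55,80)),(cs,sp(474,262),(91,-55,80)),(cs,sp(409,200),(72,-118,78))]
B=[(ct,tp(47,338),(-100,97.5,8)),(ct,tp(310,390),(-100,-97.5,8)),(cs,sp(628,412),(100,97.5,6)),(cs,sp(765,258),(-100,97.5,6))]
F=[(ct,tp(72,210),(-11,55,70)),(ct,tp(225,240),(-11,-55,70)),(cs,sp(577,152),(-31,-55,80)),(cs,sp(722,208),(-31,55,80))]
def res(p):
    o=[]
    for L,off in((S,(0,0,0)),(B,(0,p[3],0)),(F,(p[4],0,0))):
        for c,px,l in L:
            P=R(p[2])@((np.array(l)+off)/1000)+[p[0],p[1],0]
            o.append((proj(c,P)[0]-px))
    return np.array(o)
r=least_squares(lambda p:res(p).ravel(),[.5,.1,-.15,-20,0],x_scale=[.1,.1,.1,10,10],loss='soft_l1')
print('stand',r.x.round(4)); print(res(r.x).round(1).tolist())
p=r.x
C=[(ct,tp(578,100),(85,42,38)),(ct,tp(692,80),(85,-42,38)),(ct,tp(747,308),(-85,-42,38)),(ct,tp(628,334),(-85,42,38)),
(cs,sp(42,207),(85,-42,38)),(cs,sp(162,217),(85,42,38)),(cs,sp(160,262),(85,42,0)),(cs,sp(48,248),(85,-42,0)),(cs,sp(223,93),(-85,42,38))]
def rc(q): return np.array([proj(c,R(q[2])@(np.array(l)/1000)+[q[0],q[1],0])[0]-px for c,px,l in C])
q=least_squares(lambda q:rc(q).ravel(),[.5,-.1,.2],loss='soft_l1'); print('caddy',q.x.round(4)); print(rc(q.x).round(1).tolist())
L=lambda *l:(R(p[2])@(np.array(l)/1000)+[p[0],p[1],0]).round(4)
print('pawltab',L(72,-118,59),'seat',L(0,0,70))
# tab x from top pix, scene pix (tops)
for z,c,px in((.098,cs,sp(672,135)),(.098,ct,tp(127,290))): print('tab',R(-p[2])@(atz(c,[px],z)[0]-[p[0],p[1],0]))
print(atz(ct,[tp(420,422),(380/1.42,215/1.42),(512/1.42,352/1.42)],[.11,.085,0]).round(3))
E
python3 fit.py
```

```text
stand [  0.5448   0.1848  -0.202  -31.35    -6.2269]
[[-0.4, 0.5], [-1.2, 0.5], [-1.0, -0.4], [-1.4, -0.4], [0.1, -5.1], [-0.5, -4.4], [-0.9, 0.3], [-0.9, -0.7], [-0.7, -0.2], [-0.8, 0.3], [-0.6, -0.4], [-0.9, 0.1], [-0.7, 0.4], [-1.2, 0.3], [-0.8, -0.4]]
caddy [ 0.5487 -0.1712  0.2091]
[[-1.1, 0.8], [-1.1, 0.0], [-0.8, 0.2], [-0.2, -0.0], [-0.4, -0.8], [-0.9, 0.3], [0.3, 0.3], [-0.8, 0.2], [-0.7, -1.1]]
pawltab [0.5917 0.0547 0.059 ] seat [0.5448 0.1848 0.07  ]
tab [-0.07046659  0.00162765  0.098     ]
tab [-0.06632907 -0.0038506   0.098     ]
[[ 0.39  -0.003  0.11 ]
 [ 0.733  0.036  0.085]
 [ 0.421 -0.277  0.   ]]
```

>>> carry_out(
  increments=[20, -26, 30, 0, 0, 0.021, 34, -43, 15, 0, 0, 0.021, 34, -43, 0, 0, 0, 0.021, 34, -43, 0, 0, 0, 0, 34, -43, 0, 0, 0, 0, 34, -43, 0, 0, 0, 0, 34, -43, 0, 0, 0, 0, 34, -43, 0, 0, 0, 0, 34, -43, 0, 0, 0, 0, 34, -43, 0, 0, 0, 0, 34, -43, 0, 0, 0, 0, 34, -43, 0, 0, 0, 0, 34, -43, 0, 0, 0, 0, 0, -6, 0, 0, 0, 0, 0, 0, 0, 0, 0, 0],
  grip=0.4,
  newtons=15,
)

```text
clock: 1.98
position: [0.5911, 0.0552, 0.24]
ee_rot: [-0.318, -3.124, -0.0]
force: [0.4, -0.2, -0.2]
width: 0.597
gripper_force: 0.0
```

```bash
python3 - <<'E'
from h import *
c=vision.calibration('wrist'); im=vision.get_image('wrist'); np.save('w1',im)
Rz=lambda a:np.array([[np.cos(a),-np.sin(a),0],[np.sin(a),np.cos(a),0],[0,0,1]])
for l in [(72,-118,78),(91,-55,80),(71,-55,70),(-66,0,98),(91,55,80)]:
    P=Rz(-.202)@(np.array(l)/1000)+[.5448,.1848,0]; uv=proj(c,P)[0]; print(l,uv.round(1))
    if 0<uv[0]<560 and 0<uv[1]<420: cv2.drawMarker(im,tuple(int(round(a)) for a in uv),(255,0,0),0,9,1)
save('w1',im,k=1.42)
E
```

```text
(72, -118, 78) [278.1 180.7]
(91, -55, 80) [339.6 199.2]
(71, -55, 70) [338.8 178.1]
(-66, 0, 98) [411.6  31.7]
(91, 55, 80) [444.6 199. ]
```

View pics/w1.png

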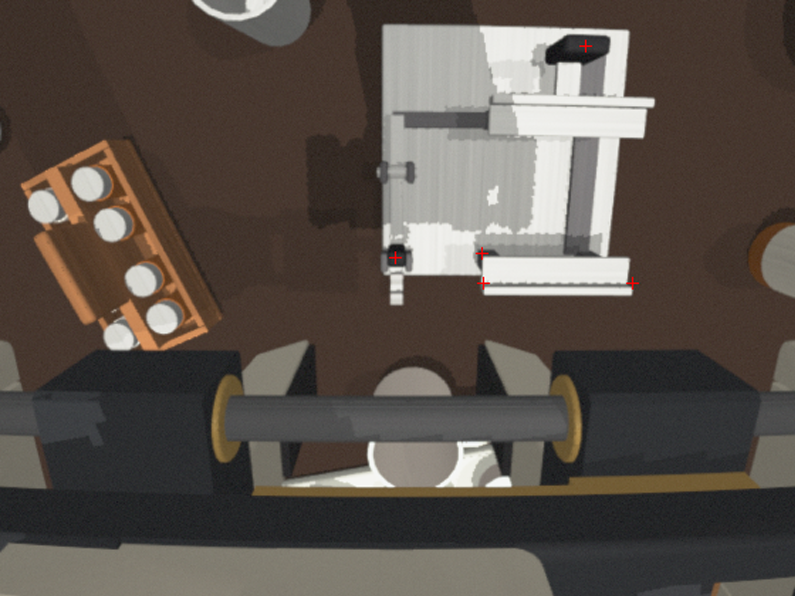

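```bash
cat >> fit.py <<'E'
print('---- with wrist')
cw=vision.calibration('wrist'); wp=lambda u,v:(u/1.42,v/1.42)
W=[(cw,wp(484,294),(91,-55,80)),(cw,wp(633,294),(91,55,80)),(cw,wp(483,258),(71,-55,70)),(cw,wp(630,257),(71,55,70))]
B+=[(cw,wp(383,25),(-100,-97.5,8)),(cw,wp(629,31),(-100,97.5,8))]
F+=[(cw,wp(491,97),(-31,-55,80)),(cw,wp(654,98),(-31,55,80)),(cw,wp(490,136),(-11,-55,70)),(cw,wp(644,137),(-11,55,70))]
S[4:6]=W
r=least_squares(lambda p:res(p).ravel(),p,x_scale=[.1,.1,.1,10,10],loss='soft_l1')
print(r.x.round(4)); print(res(r.x).round(1).tolist()); p=r.x
print('pawltab',L(72,-118,59),'tab',L(-60+p[4],0,80))
E
python3 fit.py | sed -n '/----/,$p'
```

```text
---- with wrist
[  0.5483   0.1869  -0.2035 -32.1598  -7.9691]
[[-0.9, -0.6], [-1.8, -0.5], [-1.6, -1.5], [-2.0, -1.4], [-0.1, -4.6], [-0.5, -4.5], [-0.1, -0.3], [-0.3, 0.8], [-0.7, 1.2], [-1.3, -1.7], [-1.2, -1.1], [-0.7, 1.3], [-0.4, 0.5], [-0.8, 0.4], [0.2, -0.6], [-1.7, -0.4], [-1.5, -0.1], [-0.4, 0.9], [-0.0, 0.2], [0.8, 0.8], [-0.3, 2.5], [-1.2, -4.3], [-0.3, -3.1]]
pawltab [0.595  0.0568 0.059 ] tab [0.4818 0.2006 0.08  ]
```

```bash
sed -i 's/(91,55,80)/(97,55,80)/g;s/(91,-55,80)/(97,-55,80)/g;s/(-31,\(-\?\)55,80)/(-37,\155,80)/g;s/L(-60+/L(-66+/;/^S=\[/,/^B/s/(cs,sp(625,325),(97,55,80)),(cs,sp(474,262),(97,-55,80)),/(cs,sp(630,325),(97,55,65)),(cs,sp(474,264),(97,-55,65)),/' fit.py; python3 fit.py
```

```text
stand [  0.5418   0.185   -0.198  -31.3378  -1.3728]
[[-0.2, -0.3], [-1.0, -0.4], [-1.2, 0.5], [-1.5, 0.4], [-2.3, 0.7], [-1.4, 0.7], [-0.4, -0.2], [-0.9, 0.3], [-0.6, 0.6], [-0.1, -0.4], [-0.3, -1.1], [-0.7, -0.3], [-0.4, -0.2], [-0.6, -0.4], [-0.2, -1.3]]
caddy [ 0.5487 -0.1712  0.2091]
[[-1.1, 0.8], [-1.1, 0.0], [-0.8, 0.2], [-0.2, -0.0], [-0.4, -0.8], [-0.9, 0.3], [0.3, 0.3], [-0.8, 0.2], [-0.7, -1.1]]
pawltab [0.5892 0.0551 0.059 ] seat [0.5418 0.185  0.07  ]
tab [-0.06747829  0.00227717  0.098     ]
tab [-0.06336269 -0.00321756  0.098     ]
[[ 0.39  -0.003  0.11 ]
 [ 0.733  0.036  0.085]
 [ 0.421 -0.277  0.   ]]
---- with wrist
[  0.5474   0.187   -0.1999 -31.8878  -3.1409]
[[-0.7, -2.0], [-1.5, -2.0], [-1.7, -1.1], [-2.1, -1.2], [-0.1, 0.3], [-0.8, -0.0], [0.1, -1.0], [-0.0, -0.3], [-0.5, 1.1], [-1.3, -1.4], [-1.1, -1.0], [-0.3, 1.1], [-0.2, 0.2], [-1.0, -0.1], [0.2, -1.8], [-1.4, -1.5], [-1.2, -1.3], [-0.1, 0.5], [0.3, -0.3], [0.7, -1.4], [-0.2, -0.1], [-1.5, -0.0], [-0.8, 0.6]]
pawltab [0.5945 0.0571 0.059 ] tab [0.4796 0.2008 0.08  ]
```

>>> carry_out(
  increments=[1, 1, -50, 0, 0, 0, 0, 0, -55, 0, 0, 0, 0, 0, -45, 0, 0, 0, 0, 0, -27, 0, 0, 0, 0, 0, -15, 0, 0, 0, 0, 0, 0, 0, 0, 0, 0, 0, 0, 0, 0, 0],
)

```text
clock: 2.9
position: [0.5935, 0.0568, 0.0497]
ee_rot: [0.316, 3.124, 0.001]
force: [-0.1, 0.7, 0.3]
width: 0.601
gripper_force: 0.0
```

>>> carry_out(
  increments=[0, 0, 0, 0, 0, 0, 0, 0, 0, 0, 0, 0, 0, 0, 0, 0, 0, 0, 0, 0, 0, 0, 0, 0, 0, 0, 0, 0, 0, 0],
  grip=1,
  newtons=15,
)

```text
clock: 3.52
position: [0.5926, 0.0562, 0.0484]
ee_rot: [-0.317, -3.126, -0.0]
force: [0.5, 0.3, -0.7]
width: 0.105
gripper_force: 0.0
```

>>> carry_out(
  increments=[0, 0, 0, 0, 0, 0, 0, 0, 0, 0, 0, 0],
)

```text
clock: 3.78
position: [0.5926, 0.0562, 0.0484]
ee_rot: [-0.317, -3.126, -0.0]
force: [0.3, 0.4, -0.1]
width: 0.002
gripper_force: 0.0
```

```bash
python3 - <<'E'
from h import *
print(readout.observe())
a=vision.get_image('top'); b=vision.get_image('scene')
a=cv2.resize(a[165:285,190:310],None,fx=3.3,fy=3.3,interpolation=2); b=cv2.resize(b[175:295,250:370],None,fx=3.3,fy=3.3,interpolation=2)
save('x1',np.hstack([a,b]))
E
```

```text
{'clock': 3.775, 'joints': array([-0.38490581,  0.5522257 ,  0.28835775,  1.82308392, -0.21034338,
        0.79609455,  1.37960132]), 'dq': array([ 0.0007134 , -0.00115044, -0.00100438, -0.00120771,  0.00188314,
        0.00110271,  0.00182217]), 'joint_efforts': array([ 3.78782352e-03, -6.64838433e+01,  5.79854205e+00, -2.42083436e+01,
        2.68884556e-02,  9.01357946e-02, -4.90473394e-05]), 'position': array([0.59260072, 0.05622147, 0.04841456]), 'ee_rot': array([-3.16608972e-01, -3.12557169e+00, -4.15744768e-05]), 'force': array([ 0.34978989,  0.366922  , -0.07846726]), 'ft_torque': array([0.00646264, 0.01709477, 0.01867307]), 'gripper_force': 0.0, 'width': 0.0018060929743955079}
```

View pics/x1.png

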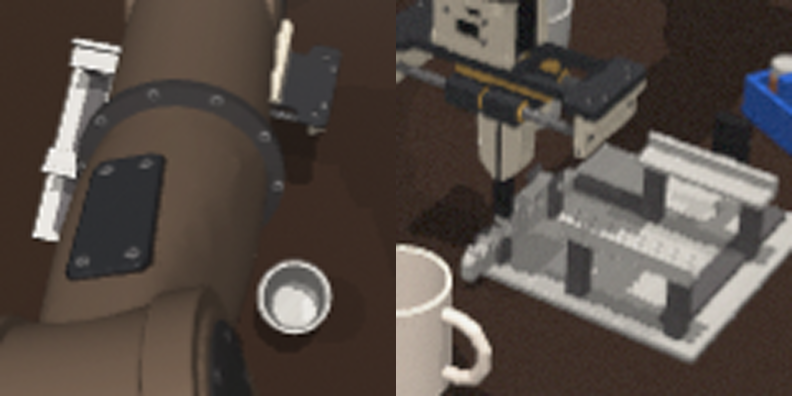

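```bash
python3 - <<'E'
from h import *
c=vision.calibration('scene')
P=readout.observe()['position']
f=lambda P:((proj(c,P)-[250,175])*3.3+[396,0]).round(0).tolist()
print('tcp',f(P),f(P+[0,0,.03]))
for n,(x,y,a) in dict(top=(.5418,.185,-.198),wr=(.5474,.187,-.2)).items():
    R=np.array([[np.cos(a),-np.sin(a)],[np.sin(a),np.cos(a)]])
    q=R@[.072,-.118]+[x,y]; print(n,q,[f(np.r_[q,z]) for z in(.040,.059,.078)])
E
```

```text
tcp [[501.0, 208.0]] [[502.0, 175.0]]
top [0.58918162 0.05514246] [[[502.0, 214.0]], [[502.0, 194.0]], [[502.0, 173.0]]]
wr [0.59452181 0.05704795] [[[501.0, 218.0]], [[502.0, 198.0]], [[502.0, 177.0]]]
```

```bash
python3 - <<'E'
from h import *
c=vision.calibration('wrist'); im=vision.get_image('wrist'); P=readout.observe()['position']
print(proj(c,[P,P+[0,0,.0188]]))
save('w2',im,k=1.42)
E
```

```text
[[278.06746408 236.27654977]
 [278.0002046  248.98635824]]
```

View pics/w2.png

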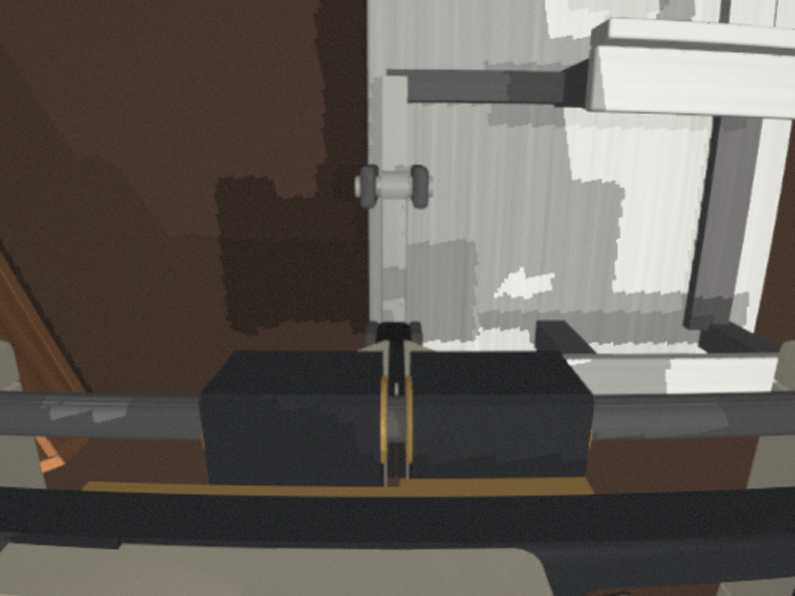

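```bash
python3 - <<'E'
from h import *
c=vision.calibration('wrist'); print(readout.observe()['position'],c['pose'][:3,3])
print(atz(c,[(395/1.42,324/1.42),(378/1.42,325/1.42),(412/1.42,325/1.42),(395/1.42,340/1.42)],.078).round(4))
im=vision.get_image('wrist'); a=cv2.resize(im[205:295,225:335],None,fx=5,fy=5,interpolation=2)
save('w3',a)
E
```

```text
[0.59261639 0.05622641 0.0484441 ] [0.52280182 0.07105663 0.23847113]
[[0.5777 0.0594 0.078 ]
 [0.5769 0.0537 0.078 ]
 [0.5792 0.065  0.078 ]
 [0.5834 0.0583 0.078 ]]
```

View pics/w3.png

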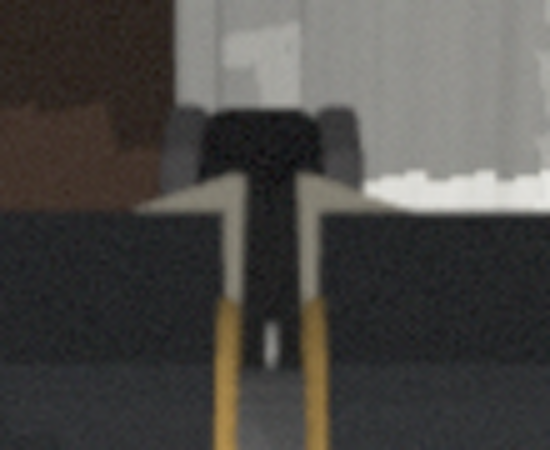

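```bash
python3 - <<'E'
from h import *
a=np.load('scene.npy').max(2); b=vision.get_image('scene'); np.save('scene2',b); b=b.max(2)
for m in (a,b):
    for r in range(218,250): print(r,' '.join('%3d'%v for v in m[r,272:294]))
    print()
E
```

```text
218  65  61  61  61  59  61  65  63  63  62  64  62  60  61  62  63  63  61  63  62  61  62
219  56  62  62  64  60  64  61  61  61  63  61  59  64  60  64  60  61  64  64  62  66  63
220  63  63  60  62  62  63  62  62  61  62  64  63  62  63  61  63  64  67  65  63  62  63
221  63  61  62  63  62  62  61  65  64  61  60  64  65  61  65  61  63  63  64  61  63  61
222  62  65  63  62  61  65  65  64  61  62  61  59  62  63  62  67  65  63  65  63  57  60
223  63  66  63  62  64  59  63  64  64  63  64  59  59  61  65  59  64  64  62  63  64  63
224  61  61  64  65  61  61  63  61  62  64  63  65  62  59  63  61  65  62  62  62  73  86
225  65  63  65  63  63  66  59  62  60  60  61  65  63  62  62  63  63  63  62  75  94 104
226  66  64  60  61  67  64  62  62  54  57  55  58  58  62  61  60  59  62  82 100 100 106
227  61  62  63  62  62  63  59  61  47  46  38  43  45  60  66  62  61  71  89  97  94 154
228  62  63  62  61  59  58  65  59  40  43  43  44  41  46  64  62  61  79  71  78 131 192
229  61  62  64  62  64  63  62  48  41  36  43  43  37  39  62  63  61  57  73 114 182 
[... 4088 characters left out ...]
  83 117 127 129 112 116 113 107 112 109 116 118 122 125
243  37  36  32  34  35  44  51  90  89  90 124 125 136 114 114 108 109 112 117 119 135 135
244  38  38  37  43  53  61  79 124 123 115 122 132 136 118 120 109 111 110 125 125 138 136
245  37  36  47  59  69  69 103 130 125 126 119 134 131 118 114 112 111 116 129 129 129 131
246  36  41  74 110 127 111 138 143 136 126 109 114 108 110 107 112 114 116 113 114 117 113
247  38  47  88 138 158 153 154 138 142 116  83  59  73 106 111 110 113 114 113 115 117 117
248  38  47 106 153 163 156 141 129 132  96  66  61  66  99 113 115 114 116 115 116 114 116
249 130 112 162 188 190 168 112 133 109  90  59  62  64  99 117 114 115 115 119 114 117 117
```

```bash
python3 - <<'E'
from h import *
c=vision.calibration('scene'); t=vision.calibration('top')
# top back edge centre, top front edge, bottom front edge
print(atz(c,[(282,226.8),(282,229.6),(283,240.5)],[.078,.078,.040]).round(4))
a=np.load('top.npy').max(2)
u,v=proj(t,[[.592,.056,.07]])[0].astype(int); print(u,v)
for r in range(v-8,v+9): print(r,' '.join('%3d'%x for x in a[r,u-9:u+10]))
w=np.load('w1.npy').max(2)
print('wrist1')
for r in range(168,194): print(r,' '.join('%3d'%x for x in w[r,268:292]))
E
```

```text
[[0.5869 0.0536 0.078 ]
 [0.5982 0.0581 0.078 ]
 [0.591  0.0586 0.04  ]]
261 193
185  65  66  66  66  65  66  65  66  66  66  66 112 183 203 185 105  66  66  66
186  65  65  66  65  65  65  66  66  66  66  66 101 163 197 194  97  61  65  65
187  66  65  65  65  65  65  65  65  65  65  65 106 161 148 114  63  61  60  61
188 102  92  83  80  68  67  65  66  65  66  67 139 224 228 200  57  60  60  62
189 217 204 177 163 115 113 101  86  79  67  81 144 200 188 138  60  60  61  62
190 212 222 233 231 233 236 226 183 151  91 122 189 210 194 114  59  62  66  65
191 219 232 232 230 232 233 232 223 170 152 174 137 156 150  80  76  66  65  65
192 221 232 232 230 232 234 232 225 169  99 150 195 227 208 132 161  89  65  65
193 233 233 231 231 233 234 232 212  83  52  51  79 144 165 102 101  59  62  65
194 234 234 231 232 234 233 232 210  65  58  55  51  71 119 124  97  59  65  65
195 234 234 231 232 234 234 233 211  67  45  51  49  54  92 105  71  58  60  62
196 233 233 232 234 234 234 234 214  88  33  34  33  58  97  95  58  59  60  61
197 233 232 233 234 234 234 234 223 148  52  50  44  81 120
[... 2247 characters left out ...]

187  91 112 123 124 116 106  95  88  86  84  84  85  85  84  83  79 105  96 106 122 125 131 188 229
188  90 114 122 125 118 143 171 190 195 196 194 196 197 194 190 180 189 145 111 122 123 130 187 229
189  93 112 122 124 124 164 206 229 233 233 232 232 230 230 218 211 221 167 120 123 126 130 189 229
190  85 108 121 122 134 181 199 224 233 232 222 215 213 212 192 201 221 185 137 126 131 146 212 233
191  75  97 130 154 176 204 193 193 199 197 175 160 158 158 156 181 206 209 183 175 178 202 229 236
192  68  82 139 176 196 199 183 155 139 138 134 135 136 133 135 152 182 211 208 207 209 217 227 228
193  65  69 108 139 149 148 149 177 191 194 197 196 197 194 191 166 158 160 163 166 166 170 174 172
```

>>> carry_out(
  increments=[0, 0, 0, 0, 0, 0, 0, 0, 0, 0, 0, 0, 0, 0, 0, 0, 0, 0, 0, 0, 0, 0, 0, 0, 0, 0, 0, 0, 0, 0, 0, 0, -7, 0, 0, 0, 0, 0, -7, 0, 0, 0, 0, 0, -6, 0, 0, 0, 0, 0, 0, 0, 0, 0],
  grip=0.45,
)

```text
clock: 5.15
position: [0.5921, 0.0561, 0.0277]
ee_rot: [-0.317, -3.124, 0.001]
force: [0.6, 1.0, 0.6]
width: 0.55
gripper_force: 0.0
```

>>> carry_out(
  increments=[0, 0, 0, 0, 0, 0, 0, 0, 0, 0, 0, 0, 0, 0, 0, 0, 0, 0, 0, 0, 0, 0, 0, 0, 0, 0, 0, 0, 0, 0],
  grip=1,
  newtons=6,
)

```text
clock: 5.78
position: [0.5926, 0.0553, 0.0285]
ee_rot: [0.318, 3.125, -0.001]
force: [-0.3, -3.5, 0.6]
width: 0.153
gripper_force: 6.0
```

>>> carry_out(
  increments=[0, 0, 0, 0, 0, 0, 0.6, -0.1, 6, -0.02, -0.098, 0, 0, 0, 6, -0.02, -0.098, 0, -0.5, 0.1, 6, -0.02, -0.098, 0, -1.1, 0.2, 6, -0.02, -0.098, 0, -1.7, 0.3, 6, -0.02, -0.098, 0, -1, 0.2, 3, -0.01, -0.049, 0, 0, 0, 0, 0, 0, 0, 0, 0, 0, 0, 0, 0],
  newtons=15,
)

```text
clock: 6.9
position: [0.5898, 0.0538, 0.0556]
ee_rot: [0.27, 2.68, -0.089]
force: [-0.6, 20.6, -5.4]
width: 0.15
gripper_force: 15.0
```

>>> carry_out(
  increments=[0, 0, 0, 0, 0, 0, 0, 0, 0, 0, 0, 0, 0, 0, 0, 0, 0, 0, 0, 0, 0, 0, 0, 0],
  grip=0.45,
)

```text
clock: 7.4
position: [0.5886, 0.0447, 0.0556]
ee_rot: [0.285, 2.68, -0.102]
force: [0.7, -0.2, -0.6]
width: 0.529
gripper_force: 0.0
```

```bash
python3 - <<'E'
from h import *
from scipy.spatial.transform import Rotation as Ro
s=readout.observe(); print(s['joints'].round(3),s['position'].round(4)); print(Ro.from_rotvec(s['ee_rot']).as_matrix().round(3))
c=vision.calibration('wrist');print(c['pose'].round(3))
im=vision.get_image('wrist'); b=vision.get_image('scene')
save('m1',np.hstack([im,b[175:295,250:370].repeat(3,0).repeat(3,1)[:360].copy() if 0 else cv2.resize(b[170:275,230:340],(440,420),interpolation=2)])[:,:],k=.8)
E
```

```text
[-0.693  0.418  0.456  2.254  0.452  0.139  0.617] [0.5886 0.0447 0.0556]
[[-0.882  0.216  0.419]
 [ 0.183  0.976 -0.117]
 [-0.435 -0.026 -0.9  ]]
[[ 0.218 -0.737 -0.64   0.447]
 [ 0.976  0.147  0.163  0.08 ]
 [-0.026 -0.66   0.751  0.195]
 [ 0.     0.     0.     1.   ]]
```

View pics/m1.png

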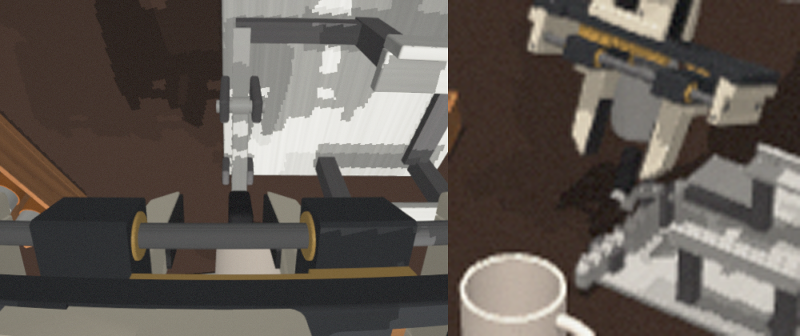

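>>> carry_out(
  increments=[-8, 2, 18, 0, 0, 0, -8, 2, 18, 0, 0, 0, -8, 2, 18, 0, 0, 0, 0, 0, 40, 0.018, 0.09, 0, -10, 20, 40, 0.018, 0.09, 0, -20, 20, 0, 0.018, 0.09, 0, -20, 20, 0, 0.018, 0.09, 0, -20, 20, 0, 0.018, 0.09, 0, 0, 20, 0, 0, 0, 0, 0, 20, 0, 0, 0, 0, 0, 0, 0, 0, 0, 0],
)

```text
clock: 8.88
position: [0.4951, 0.1724, 0.1853]
ee_rot: [-0.315, -3.122, 0.053]
force: [-0.6, -0.8, 0.7]
width: 0.551
gripper_force: 0.0
```

```bash
python3 - <<'E'
from h import *
from scipy.spatial.transform import Rotation as Ro
s=readout.observe(); print(s['joints'].round(3),s['position'].round(4)); M=Ro.from_rotvec(s['ee_rot'])
a=-.2; T=Ro.from_matrix(np.array([[-np.cos(a),-np.sin(a),0],[-np.sin(a),np.cos(a),0],[0,0,-1]]))
print('turn',(T*M.inv()).as_rotvec().round(4))
b=vision.get_image('scene'); np.save('scene3',b); b=b.max(2)
for r in range(208,245): print(r,' '.join('%3d'%v for v in b[r,268:294]))
E
```

```text
[-0.566  0.291  0.137  1.824 -0.013  1.05   0.942] [0.4951 0.1724 0.1853]
turn [ 0.0336 -0.0065  0.0014]
208  55  56  53  57  56  56  57  56  58  57  55  59  62 101 118 119 120 124 127 124 125 127 125 127 123 126
209  55  56  56  54  55  58  56  57  57  57  59  53  58  92 114 120 121 121 126 125 125 126 123 125 124 123
210  57  57  57  53  56  55  57  55  54  55  59  56  58  78 111 119 118 124 125 123 126 127 125 126 127 124
211  59  58  58  56  55  56  56  58  56  54  58  58  58  61  92 115 119 124 125 124 126 126 124 124 123 124
212  56  56  54  59  57  56  56  56  57  63  56  54  61  58  59  90 107 118 122 125 126 124 124 125 127 128
213  54  59  53  56  56  55  51  56  55  57  51  58  53  55  57  58  65  91 112 107 111 116 114 111 118 113
214  55  58  51  56  56  55  56  58  58  55  56  53  55  51  56  56  55  59  57  65  66  79  78  78  78  81
215  54  52  57  55  56  55  55  56  55  57  55  56  52  57  54  56  54  50  53  50  50  53  56  55  60  64
216  59  56  54  58  59  55  55  57  58  59  58  55  52  60  53  56  55  45  43  43  43  43  50  51  53  58
217  57  54  52  56  56
[... 2300 characters left out ...]
  63  61  65  67  82 115 124 133 134 139 129 111 117
239  62  61  61  60  63  59  65  65  64  63  64  61  62  62  63  64  61 102 132 126 124 115 130 119 114 119
240  60  62  63  63  61  61  63  58  61  61  61  60  60  64  95  97  92 125 142 145 133 118 126 119 119 118
241  63  63  61  63  65  62  60  63  63  66  64  63  64  74 138 123 117 133 140 140 127 116 117 115 117 119
242  56  60  65  60  63  62  62  63  61  62  64  74  64  96 176 161 145 119 130 130 122 121 118 119 120 131
243  63  62  62  62  58  57  57  59  66  75  81 134 136 159 208 206 186 115 127 117 117 117 120 117 132 148
244  61  62  59  63  59  58  58  65  90  95 102 167 178 189 189 200 190 117 120 117 119 116 126 124 136 149
```

```bash
python3 - <<'E'
from h import *
c=vision.calibration('scene'); a=-.2; R=np.array([[np.cos(a),-np.sin(a)],[np.sin(a),np.cos(a)]])
for th in(0,.3,.4,.5,.6):
    o=[]
    for X,Z in((66,2),(54,40)):
        x=12+X*np.cos(th)-Z*np.sin(th); z=38+X*np.sin(th)+Z*np.cos(th)
        q=R@[x/1000,-.118]+[.545,.186]; o.append(proj(c,np.r_[q,z/1000])[0].round(1).tolist())
    print(th,o)
E
```

```text
0 [[280.6, 241.7], [283.5, 227.0]]
0.3 [[281.5, 234.7], [286.7, 219.6]]
0.4 [[282.0, 232.2], [287.9, 217.4]]
0.5 [[282.8, 229.7], [289.3, 215.2]]
0.6 [[283.6, 227.2], [290.6, 213.3]]
```

>>> carry_out(
  increments=[-10, 13, 0, 0.034, -0.0065, 0, -7, 13, -30, 0, 0, 0, 0, 0, -50, 0, 0, 0, 0, 0, -40, 0, 0, 0, 0, 0, -23, 0, 0, 0, 0, 0, 0, 0, 0, 0],
  grip=0.25,
)

```text
clock: 9.68
position: [0.4767, 0.1952, 0.0414]
ee_rot: [-0.322, -3.122, 0.002]
force: [-0.5, 0.0, -0.2]
width: 0.747
gripper_force: 0.0
```

>>> carry_out(
  increments=[0, 0, 0, 0, 0, 0, 0, 0, 0, 0, 0, 0, 0, 0, 0, 0, 0, 0, 0, 0, 0, 0, 0, 0, 0, 0, 0, 0, 0, 0],
  grip=1,
  newtons=25,
)

```text
clock: 10.3
position: [0.4794, 0.1995, 0.0431]
ee_rot: [0.318, 3.124, 0.007]
force: [1.9, 9.3, -3.6]
width: 0.324
gripper_force: 25.0
```

>>> carry_out(
  increments=[-2, 2.4, 0, 0, 0, 0, -6, 1.2, 0, 0, 0, 0, -6, 1.2, 0, 0, 0, 0, -6, 1.2, 0, 0, 0, 0, -6, 1.2, 0, 0, 0, 0, -6, 1.2, 0, 0, 0, 0, -6, 1.2, 0, 0, 0, 0, -6, 1.2, 0, 0, 0, 0, -6, 1.2, 0, 0, 0, 0, -3, 0.6, 0, 0, 0, 0, -2, 0.4, 0, 0, 0, 0, 0, 0, 0, 0, 0, 0],
)

```text
clock: 11.8
position: [0.4247, 0.2109, 0.043]
ee_rot: [0.32, 3.124, 0.004]
force: [4.3, 5.3, -3.9]
width: 0.322
gripper_force: 25.0
```

>>> carry_out(
  increments=[-2, 0.4, 0, 0, 0, 0, -2, 0.4, 0, 0, 0, 0, -2, 0.4, 0, 0, 0, 0, 0, 0, 0, 0, 0, 0],
)

```text
clock: 12.3
position: [0.424, 0.2112, 0.0433]
ee_rot: [0.324, 3.116, 0.007]
force: [21.9, 1.0, -19.5]
width: 0.325
gripper_force: 25.0
```

>>> carry_out(
  increments=[3, -0.6, 0, 0, 0, 0, 1, -0.2, 0, 0, 0, 0, 0, 0, 0, 0, 0, 0],
)

```text
clock: 12.68
position: [0.4239, 0.2111, 0.0433]
ee_rot: [0.321, 3.122, 0.005]
force: [6.8, 3.9, -3.8]
width: 0.329
gripper_force: 25.0
```

>>> carry_out(
  increments=[0, 0, 0, 0, 0, 0, 0, 0, 0, 0, 0, 0, 0, 0, 0, 0, 0, 0, 0, 0, 30, 0, 0, 0, 0, 0, 50, 0, 0, 0, 0, 0, 60, 0, 0, 0, 0, 0, 60, 0, 0, 0, 0, 0, 0, 0, 0, 0],
  grip=0.3,
)

```text
clock: 13.68
position: [0.4235, 0.2108, 0.247]
ee_rot: [0.321, 3.12, 0.009]
force: [-0.0, 0.2, -0.6]
width: 0.702
gripper_force: 0.0
```

```bash
cat > fit2.py <<'E'
from h import *
from scipy.spatial.transform import Rotation as Ro
from scipy.optimize import least_squares
s=readout.observe(); c=vision.calibration('wrist')
T=np.eye(4);T[:3,:3]=Ro.from_rotvec(s['ee_rot']).as_matrix();T[:3,3]=s['position']
X=np.linalg.inv(T)@c['pose']; np.save('X',X); print(X.round(4), s['position'].round(4))
T1=np.eye(4);T1[:3,:3]=Ro.from_rotvec([-.318,-3.124,0]).as_matrix();T1[:3,3]=[.5911,.0552,.24]
cw=dict(c);cw['pose']=T1@X
print(proj(cw,Ro.from_euler('z',-.202).apply([.072,-.118,.078])+[.5448,.1848,0]),'expect 278.1 180.7')
R=lambda a:Ro.from_euler('z',a).as_matrix()
wp=lambda u,v:(u/1.42,v/1.42)
def fit(L,p0):
    f=lambda p:np.array([proj(cw,R(p[2])@(np.array(l)/1000)+[p[0],p[1],0])[0]-px for px,l in L])
    r=least_squares(lambda p:f(p).ravel(),p0,loss='soft_l1'); print(r.x.round(4),f(r.x).round(1).tolist())
fit([(wp(484,294),(97,-55,80)),(wp(633,294),(97,55,80)),(wp(483,258),(71,-55,70)),(wp(630,257),(71,55,70)),((279.3,182.3),(72,-118,78)),((279.3,186.8),(78,-118,78))],[.54,.185,-.2])
fit([(wp(22,187),(-85,42,38)),(wp(107,141),(-85,-42,38))and(wp(107,141),(-85,42,38)),(wp(22,187),(-85,-42,38)),(wp(207,328),(85,42,38))][1:],[.55,-.17,.2])
E
python3 fit2.py
```

```text
[[-1.900e-03  9.635e-01  2.676e-01  7.140e-02]
 [ 1.000e+00  1.800e-03  4.000e-04  5.000e-04]
 [-1.000e-04  2.676e-01 -9.635e-01 -1.901e-01]
 [ 0.000e+00  0.000e+00  0.000e+00  1.000e+00]] [0.4235 0.2108 0.247 ]
[[278.07126167 180.72369675]] expect 278.1 180.7
[ 0.5477  0.1864 -0.2096] [[-0.2, -0.2], [-0.9, 0.2], [0.1, -1.6], [0.1, -0.0], [0.4, 0.0], [0.3, 1.3]]
[ 0.5561 -0.1703  0.1998] [[-0.4, -0.3], [-0.6, -0.6], [1.8, 3.1]]
```

>>> carry_out(
  increments=[16, -47, 0, 0, 0, 0.051, 16, -48, 0, 0, 0, 0.051, 16, -48, 0, 0, 0, 0.051, 16, -48, 0, 0, 0, 0.051, 16, -48, 0, 0, 0, 0.051, 16, -48, 0, 0, 0, 0.051, 16, -48, 0, 0, 0, 0.052, 16, -47, 0, 0, 0, 0.052, 0, 0, 0, 0, 0, 0, 0, 0, 0, 0, 0, 0],
  grip=0.3,
)

```text
clock: 14.92
position: [0.5487, -0.1717, 0.2414]
ee_rot: [0.321, -3.122, -0.001]
force: [-0.2, 0.4, 0.3]
width: 0.698
gripper_force: 0.0
```

```bash
cat > cad.py <<'E'
from h import *
from scipy.spatial.transform import Rotation as Ro
from scipy.optimize import least_squares
s=readout.observe(); c=vision.calibration('wrist'); im=vision.get_image('wrist'); np.save('wc',im)
print(s['position'].round(4)); M=Ro.from_rotvec(s['ee_rot'])
a=.2065;T=Ro.from_matrix(np.array([[-np.cos(a),-np.sin(a),0],[-np.sin(a),np.cos(a),0],[0,0,-1]]))
print('turn',(T*M.inv()).as_rotvec().round(4))
h=cv2.cvtColor(im,cv2.COLOR_RGB2HSV); m=((h[...,0]<16)&(h[...,1]>110)&(h[...,2]>95)).astype(np.uint8); m[240:]=0
m=cv2.morphologyEx(m,cv2.MORPH_OPEN,np.ones((3,3)))
n,l,st,ce=cv2.connectedComponentsWithStats(m); print(st[1:][st[1:,4]>60])
E
python3 cad.py
```

```text
[ 0.5487 -0.1717  0.2414]
turn [-0.0006 -0.003   0.0018]
[[ 239  101   79  139 5538]
 [ 248  137    9   11   63]]
```

```bash
python3 - <<'E'
from h import *
im=np.load('wc.npy'); c=vision.calibration('wrist')
h=cv2.cvtColor(im,cv2.COLOR_RGB2HSV); m=((h[...,0]<16)&(h[...,1]>110)&(h[...,2]>95))
for r in range(98,240,8):
    k=np.where(m[r])[0]; print(r,(k.min(),k.max(),len(k)) if len(k) else 0, atz(c,[(k.min()-.5,r),(k.max()+.5,r)],.038)[:,:2].round(4).tolist() if len(k) else '')
print(im[94:114,278].tolist())
print(c['pose'][:3,3])
save('wc',im[60:300,200:360],k=2.5)
E
```

```text
98 0 
106 (np.int64(240), np.int64(316), 77) [[0.4858, -0.227], [0.4689, -0.1456]]
114 (np.int64(240), np.int64(316), 59) [[0.4941, -0.2255], [0.4771, -0.1437]]
122 (np.int64(240), np.int64(316), 26) [[0.5025, -0.224], [0.4854, -0.1417]]
130 (np.int64(240), np.int64(316), 27) [[0.5109, -0.2225], [0.4938, -0.1398]]
138 (np.int64(240), np.int64(316), 47) [[0.5195, -0.2209], [0.5023, -0.1378]]
146 (np.int64(241), np.int64(315), 52) [[0.5279, -0.2183], [0.5111, -0.1369]]
154 (np.int64(19), np.int64(315), 23) [[0.5868, -0.4708], [0.5197, -0.1349]]
162 (np.int64(241), np.int64(315), 24) [[0.5455, -0.2151], [0.5285, -0.1328]]
170 (np.int64(241), np.int64(315), 50) [[0.5544, -0.2135], [0.5373, -0.1307]]
178 (np.int64(241), np.int64(315), 74) [[0.5634, -0.2119], [0.5462, -0.1286]]
186 (np.int64(241), np.int64(315), 52) [[0.5726, -0.2103], [0.5553, -0.1265]]
194 (np.int64(241), np.int64(315), 30) [[0.5818, -0.2086], [0.5644, -0.1244]]
202 (np.int64(242), np.int64(314), 24) [[0.5909, -0.2058], [0.5739, -0.1233]]
210 (np.int64(242), np.int64(314), 33) [[0.6004, -0.2042], [0.5832, -0.1211]]
218 (np.int64(242), np.int64(314), 47) [[0.61, -0.2025], [0.5927, -0.1189]]
226 (np.int64(242), np.int64(313), 26) [[0.6197, -0.2007], [0.6026, -0.1178]]
234 (np.int64(242), np.int64(313), 25) [[0.6296, -0.199], [0.6123, -0.1155]]
[[74, 55, 48], [74, 57, 48], [70, 55, 44], [68, 53, 46], [56, 45, 43], [52, 46, 37], [88, 63, 43], [198, 135, 88], [212, 145, 94], [168, 115, 74], [152, 105, 72], [132, 92, 62], [130, 90, 58], [156, 107, 72], [157, 111, 72], [155, 108, 71], [158, 111, 75], [153, 103, 67], [154, 108, 69], [154, 106, 68]]
[ 0.47956776 -0.18546465  0.43195069]
```

>>> carry_out(
  increments=[0, 0, -60, 0, -0.003, 0.001, 0, 0, -50, 0, 0, 0, 0, 0, -40, 0, 0, 0, 0, 0, -20, 0, 0, 0, 0, 0, -8, 0, 0, 0, 0, 0, 0, 0, 0, 0],
)

```text
clock: 15.72
position: [0.5494, -0.1715, 0.0647]
ee_rot: [-0.325, 3.123, -0.0]
force: [-0.4, 0.6, 0.1]
width: 0.7
gripper_force: 0.0
```

>>> carry_out(
  increments=[0, 0, -6, 0, 0, 0, 0, 0, -6, 0, 0, 0, 0, 0, -4, 0, 0, 0, 0, 0, 0, 0, 0, 0],
)

```text
clock: 16.23
position: [0.5491, -0.1724, 0.0482]
ee_rot: [-0.323, 3.124, -0.001]
force: [0.5, 0.3, -0.2]
width: 0.702
gripper_force: 0.0
```

Clear; close on the board.

>>> carry_out(
  increments=[0, 0, 0, 0, 0, 0, 0, 0, 0, 0, 0, 0, 0, 0, 0, 0, 0, 0, 0, 0, 0, 0, 0, 0, 0, 0, 0, 0, 0, 0, 0, 0, 0, 0, 0, 0, 0, 0, 0, 0, 0, 0],
  grip=1,
  newtons=40,
)

```text
clock: 17.1
position: [0.5494, -0.1725, 0.0485]
ee_rot: [-0.323, 3.123, -0.001]
force: [0.7, -1.2, -0.3]
width: 0.127
gripper_force: 40.0
```

>>> carry_out(
  increments=[0, 0, 5, 0, 0, 0, 0, 0, 15, 0, 0, 0, 0, 0, 40, 0, 0, 0, 0, 0, 50, 0, 0, 0, 0, 0, 40, 0, 0, 0, 0, 10, 5, 0, 0, 0, -1, 38, 0, 0, 0, -0.05, -1, 39, 0, 0, 0, -0.051, -1, 39, 0, 0, 0, -0.051, -1, 39, 0, 0, 0, -0.051, -1, 39, 0, 0, 0, -0.051, -1, 39, 0, 0, 0, -0.051, -1, 39, 0, 0, 0, -0.051, -0.5, 39, 0, 0, 0, -0.0505, 0, 25, 0, 0, 0, 0, 0, 11.5, 0, 0, 0, 0, 0, 0, 0, 0, 0, 0, 0, 0, 0, 0, 0, 0],
)

```text
clock: 19.35
position: [0.5418, 0.1833, 0.2033]
ee_rot: [0.317, 3.124, -0.003]
force: [0.1, -0.7, -5.0]
width: 0.127
gripper_force: 40.0
```

```bash
cat > hov.py <<'E'
from h import *
from scipy.spatial.transform import Rotation as Ro
s=readout.observe(); M=Ro.from_rotvec(s['ee_rot']); print(s['clock'],s['position'].round(4),s['force'].round(1),s['width'])
a=-.2;T=Ro.from_matrix(np.array([[-np.cos(a),-np.sin(a),0],[-np.sin(a),np.cos(a),0],[0,0,-1]]))
print('turn',(T*M.inv()).as_rotvec().round(4),'shift',((np.array([.5419,.185,0])-s['position'])*1000).round(1)[:2])
E
python3 hov.py
```

```text
19.35 [0.5418 0.1833 0.2033] [ 0.1 -0.7 -5. ] 0.1265463934147714
turn [0.0021 0.0014 0.0021] shift [0.1 1.7]
```

>>> carry_out(
  increments=[0, 1.5, -25, 0.002, 0.0015, 0.002, 0, 0, -25, 0, 0, 0, 0, 0, -10, 0, 0, 0, 0, 0, 0, 0, 0, 0, 0, 0, 0, 0, 0, 0],
)

```text
clock: 19.98
position: [0.5426, 0.1864, 0.1446]
ee_rot: [0.312, 3.124, 0.003]
force: [0.2, 0.4, -5.5]
width: 0.129
gripper_force: 40.0
```

```bash
cat >> hov.py <<'E'
w=vision.get_image('wrist'); b=vision.get_image('scene'); np.save('wh',w); np.save('sh',b)
save('hov',np.hstack([cv2.resize(w[:250,150:430],(448,400),interpolation=2),cv2.resize(b[150:290,255:378],(351,400),interpolation=2)]))
E
python3 hov.py
```

```text
19.975 [0.5426 0.1864 0.1446] [ 0.2  0.4 -5.5] 0.1290925854970403
turn [-0.0015  0.0018 -0.0012] shift [-0.7 -1.4]
```

View pics/hov.png

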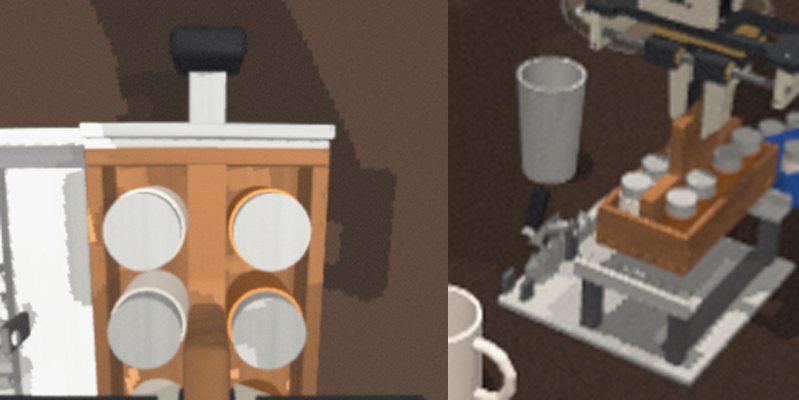

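```bash
python3 - <<'E'
from h import *
w=np.load('wh.npy'); c=vision.calibration('wrist'); P=readout.observe()['position']
for col in(215,340): print(col,[(r,w[r,col].tolist()) for r in range(74,104)] if col==215 else w[74:104,col].tolist())
a=-.2;u=np.array([np.cos(a),np.sin(a),0])
for r in(77,80,86,87,88,91,92,93,94,95):
    A=atz(c,[(278,r)]*3,[.080,.070,.134]); print(r,((A-P)@u*1000).round(1))
E
```

```text
215 [(74, [93, 73, 62]), (75, [92, 71, 60]), (76, [124, 114, 107]), (77, [212, 211, 204]), (78, [224, 224, 220]), (79, [225, 225, 221]), (80, [224, 225, 221]), (81, [222, 223, 218]), (82, [221, 220, 216]), (83, [216, 215, 211]), (84, [208, 207, 201]), (85, [182, 182, 176]), (86, [216, 218, 212]), (87, [246, 246, 246]), (88, [247, 247, 247]), (89, [247, 247, 247]), (90, [247, 247, 247]), (91, [246, 246, 245]), (92, [231, 220, 209]), (93, [185, 139, 105]), (94, [185, 129, 87]), (95, [188, 131, 87]), (96, [187, 129, 84]), (97, [190, 131, 87]), (98, [189, 130, 85]), (99, [195, 135, 91]), (100, [191, 130, 86]), (101, [188, 130, 86]), (102, [170, 116, 77]), (103, [134, 92, 62])]
340 [[69, 55, 47], [68, 54, 47], [71, 60, 52], [118, 112, 107], [214, 214, 208], [228, 228, 224], [225, 225, 221], [228, 227, 223], [227, 228, 223], [229, 229, 225], [229, 229, 225], [217, 217, 213], [173, 175, 168], [171, 172, 166], [219, 219, 214], [228, 228, 224], [228, 228, 224], [228, 228, 223], [212, 194, 181], [190, 141, 104], [195, 134, 89], [199, 136, 91], [199, 137, 90], [200, 136, 91], [199, 136, 90], [201, 138, 94], [201, 138, 95], [199, 137, 93], [179, 122, 83], [137, 94, 65]]
77 [-91.5 -92.3 -87.3]
80 [-89.5 -90.3 -85.7]
86 [-85.6 -86.1 -82.6]
87 [-84.9 -85.4 -82.1]
88 [-84.3 -84.7 -81.6]
91 [-82.3 -82.7 -80. ]
92 [-81.6 -82.  -79.5]
93 [-80.9 -81.3 -78.9]
94 [-80.2 -80.6 -78.4]
95 [-79.6 -79.9 -77.9]
```

>>> carry_out(
  increments=[-0.5, 0, -6, 0, 0, -0.007, 0, 0, -6, 0, 0, 0, 0, 0, -5, 0, 0, 0, 0, 0, -3, 0, 0, 0, 0, 0, -2, 0, 0, 0, 0, 0, 0, 0, 0, 0, 0, 0, 0, 0, 0, 0],
)

```text
clock: 20.95
position: [0.5415, 0.1866, 0.1217]
ee_rot: [0.322, 3.125, 0.002]
force: [-0.1, 0.3, -5.2]
width: 0.127
gripper_force: 40.0
```

>>> carry_out(
  increments=[0, 0, -1, 0, 0, 0, 0, 0, -1, 0, 0, 0, 0, 0, 0, 0, 0, 0],
)

```text
clock: 21.32
position: [0.5413, 0.1866, 0.1194]
ee_rot: [0.322, 3.125, 0.001]
force: [-0.6, -1.0, -5.3]
width: 0.128
gripper_force: 40.0
```

>>> carry_out(
  increments=[0, 0, -0.7, 0, 0, 0, 0, 0, -0.6, 0, 0, 0, 0, 0, 0, 0, 0, 0],
)

```text
clock: 21.7
position: [0.5415, 0.1867, 0.1185]
ee_rot: [0.322, 3.125, 0.002]
force: [-1.2, 0.5, -1.0]
width: 0.129
gripper_force: 40.0
```

>>> carry_out(
  increments=[0, 0, -0.4, 0, 0, 0, 0, 0, 0, 0, 0, 0],
)

```text
clock: 21.95
position: [0.5414, 0.1867, 0.1185]
ee_rot: [0.322, 3.125, 0.002]
force: [-4.6, -0.8, 5.7]
width: 0.128
gripper_force: 40.0
```

```bash
python3 - <<'E'
from h import *
s=readout.observe();P=s['position'];print(P,s['force'].round(1),s['ft_torque'].round(2))
c=vision.calibration('wrist'); w=vision.get_image('wrist').astype(int)
a=-.207;u=np.array([np.cos(a),np.sin(a),0])
def cross(col):
    g=w[60:110,col-2:col+3].mean(1); lum=g.sum(1)/3; sat=g[:,0]-g[:,2]
    lo=60+np.argmax(lum>150)-.5; ca=60+np.where((sat>55))[0]; ca=ca[ca>lo+4][0]-.5
    return lo,ca,lum.round()[int(lo-60):int(ca-60)+2].tolist()
for col in(215,240,315,340):
    lo,ca,l=cross(col); A=atz(c,[(col,lo),(col,ca)],[.080,.108]); print(col,lo,ca,((A-P)@u*1000).round(1),l)
E
```

```text
[0.54144076 0.18671402 0.1185054 ] [-4.6 -0.8  5.7] [-0.23  0.72 -0.05]
215 75.5 92.5 [-90.6 -79.4] [110.0, 206.0, 224.0, 224.0, 224.0, 221.0, 221.0, 219.0, 216.0, 201.0, 169.0, 160.0, 205.0, 222.0, 223.0, 222.0, 218.0, 189.0, 137.0]
240 75.5 92.5 [-90.5 -79.3] [133.0, 217.0, 226.0, 226.0, 226.0, 225.0, 224.0, 221.0, 216.0, 198.0, 166.0, 173.0, 208.0, 221.0, 224.0, 224.0, 219.0, 178.0, 137.0]
315 75.5 92.5 [-90.5 -79.3] [131.0, 213.0, 226.0, 226.0, 226.0, 227.0, 227.0, 227.0, 224.0, 210.0, 168.0, 162.0, 205.0, 223.0, 226.0, 226.0, 223.0, 187.0, 146.0]
340 75.5 92.5 [-90.6 -79.4] [99.0, 206.0, 225.0, 225.0, 226.0, 226.0, 227.0, 227.0, 227.0, 218.0, 178.0, 147.0, 183.0, 220.0, 226.0, 227.0, 224.0, 200.0, 149.0]
```

>>> carry_out(
  increments=[0, 0, 0.3, 0, 0, 0, 0, 0, 0, 0, 0, 0, 0, 0, 0, 0, 0, 0],
  newtons=8,
)

```text
clock: 22.38
position: [0.5414, 0.1867, 0.1185]
ee_rot: [0.322, 3.125, 0.002]
force: [-3.5, -0.5, 5.1]
width: 0.129
gripper_force: 8.0
```

>>> carry_out(
  increments=[0, 0, 0, 0, 0, 0, 0, 0, 0, 0, 0, 0, 0, 0, 0, 0, 0, 0, 0, 0, 0, 0, 0, 0, 0, 0, 0, 0, 0, 0],
  grip=0.5,
)

```text
clock: 23.0
position: [0.5414, 0.1865, 0.1181]
ee_rot: [0.322, 3.125, 0.001]
force: [0.6, -0.8, 0.6]
width: 0.502
gripper_force: 0.0
```

>>> carry_out(
  increments=[0, 0, 10, 0, 0, 0, 0, 0, 25, 0, 0, 0, 0, 0, 40, 0, 0, 0, 0, 0, 50, 0, 0, 0, 0, 0, 30, 0, 0, 0, 0, 0, 0, 0, 0, 0, 0, 0, 0, 0, 0, 0],
)

```text
clock: 23.88
position: [0.541, 0.1865, 0.2729]
ee_rot: [-0.322, -3.125, -0.001]
force: [-0.2, 0.1, -0.2]
width: 0.5
gripper_force: 0.0
```

```bash
cat > fin.py <<'E'
from h import *
s=readout.observe();P=s['position'];print(s['clock'],P,s['force'].round(1))
c=vision.calibration('wrist'); w=vision.get_image('wrist'); np.save('wf',w); np.save('sf',vision.get_image('scene'))
h=cv2.cvtColor(w,cv2.COLOR_RGB2HSV); m=((h[...,0]<16)&(h[...,1]>95)&(h[...,2]>110)).astype(np.uint8); m[235:]=0
n,l,st,_=cv2.connectedComponentsWithStats(m); i=1+st[1:,4].argmax(); print(st[i])
g=(h[...,1]<40)&(h[...,2]>190)
for col in(245,265,290,310): 
    rr=np.where(l[:,col]==i)[0].min(); k=w[rr-25:rr+1,col].mean(1).round().astype(int).tolist(); print(col,rr,k)
E
python3 fin.py
```

```text
23.875 [0.54098517 0.18648743 0.27289471] [-0.2  0.1 -0.2]
[ 237  100   85  135 4974]
245 100 [50, 55, 57, 56, 57, 52, 58, 56, 55, 48, 44, 43, 46, 84, 189, 229, 234, 234, 233, 200, 156, 163, 171, 166, 136, 110]
265 100 [34, 39, 37, 36, 33, 36, 35, 36, 38, 37, 36, 34, 40, 63, 139, 173, 176, 169, 169, 141, 129, 161, 171, 166, 133, 108]
290 100 [45, 42, 40, 41, 43, 44, 41, 38, 40, 44, 42, 43, 45, 65, 141, 170, 175, 174, 174, 151, 141, 168, 170, 167, 134, 107]
310 100 [43, 46, 40, 43, 42, 42, 39, 42, 38, 43, 42, 42, 43, 63, 133, 168, 173, 176, 174, 154, 140, 161, 173, 168, 138, 111]
```

```bash
python3 - <<'E'
from h import *
c=vision.calibration('wrist'); s=readout.observe(); u=np.array([np.cos(-.207),np.sin(-.207),0])
A=atz(c,[(278,88.7),(278,94.3),(278,99.2)],[.08,.08,.108]); print(((A-s['position'])@u*1000).round(1))
cs=vision.calibration('scene'); b=np.load('sf.npy').astype(int)
R=np.array([[np.cos(-.205),-np.sin(-.205)],[np.sin(-.205),np.cos(-.205)]]); o=np.array([.5437,.1854])
f=lambda x,y,z:proj(cs,np.r_[R@[x/1e3,y/1e3]+o,z/1e3])[0].round(1)
print('rear lip top in/out, caddy end bottom/top',f(91,0,80),f(97,0,80),f(85,0,80),f(85,0,108))
u0,v0=f(91,0,80).astype(int)
for r in range(v0-16,v0+10): print(r,b[r,u0-1:u0+2].mean(0).astype(int).tolist(), b[r,u0+19:u0+22].mean(0).astype(int).tolist())
E
```

```text
[-90.5 -84.9 -79.3]
rear lip top in/out, caddy end bottom/top [319.3 247.1] [318.  248.4] [320.6 245.9] [321.3 236.2]
231 [184, 170, 158] [132, 128, 123]
232 [182, 169, 156] [127, 122, 116]
233 [174, 149, 132] [129, 119, 110]
234 [175, 126, 92] [131, 102, 81]
235 [152, 101, 63] [122, 75, 37]
236 [113, 76, 49] [117, 71, 33]
237 [113, 74, 48] [130, 79, 40]
238 [111, 74, 48] [151, 97, 59]
239 [110, 75, 50] [161, 106, 65]
240 [109, 73, 47] [151, 99, 63]
241 [111, 73, 47] [123, 82, 51]
242 [109, 74, 49] [103, 70, 44]
243 [106, 72, 46] [95, 65, 43]
244 [107, 72, 46] [93, 63, 42]
245 [112, 74, 48] [93, 62, 40]
246 [120, 89, 65] [96, 65, 42]
247 [161, 150, 138] [100, 68, 45]
248 [196, 192, 183] [98, 66, 44]
249 [168, 166, 160] [100, 68, 46]
250 [134, 132, 128] [98, 67, 43]
251 [135, 132, 128] [101, 75, 55]
252 [132, 131, 127] [103, 83, 69]
253 [130, 127, 124] [154, 144, 136]
254 [123, 119, 116] [184, 178, 171]
255 [114, 113, 108] [192, 188, 181]
256 [113, 112, 107] [189, 184, 177]
```

```bash
python3 -c "
from cell import arm
print(arm.sign_off())"
```

```text
the job is handed in; nothing more can be done
None
```

The job is handed in: the pawl is lifted to about 0.48 rad, the front ledge is out at its stop, and the caddy sits square and centred across the ledges (5.6 mm front gap against 6 mm ideal), released at about 24 s.

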